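# Find the concealed catch of the battery hatch

## Robot

A 7-joint arm with a two-finger parallel gripper is mounted at the origin on the work surface. World frame = base frame: x ahead of the robot, y to its left, z up, the work surface at z = 0. Lengths are in m, angles in rad, forces in N, time in s.
With the tool pointing down it reaches from about 0.4 to 0.85 m from the base axis. Payload 10.4 kg.
Tool frame: the origin (TCP) lies between the finger pads; the fingertips stand 8 mm ahead of it and the grasp point (between the pads) lies 11 mm behind it; z points along the fingers, x is the direction in which the jaws open and shut, and the axes are right-handed (so a half turn about z gives the same grasp; the last joint's range is limited). The gripper opens to 87 mm and grips with 3 to 60 N. Pads are 19 mm wide; open, the fingers measure 117 mm over their backs; the gripper's body (75 mm by 190 mm) begins 51 mm behind the grasp point.
Start: joints at [-1.297, 0.332, -0.065, 1.46, 0.022, 1.35, -0.088], TCP at [0.183, 0.598, 0.231] pointing down, gripper open.
Joint ranges: [-2.6, 2.6], [-0.5, 2.12], [-1.47, 1.34], [0.16, 2.42], [-1.27, 4.41], [0.06, 2.06], [-2.6, 2.6]. Speed limits (rad/s): [2.22, 2.22, 2.79, 2.79, 3.14, 3.14, 3.14].

## Interface

Orientations are given as a unit quaternion [x, y, z, w].
In Python, from bench import r, viewer gives the robot as it stands.
- The arm moves only by the tool apply_moves, never from a script. Its argument "increments" is a list of rows, each an object with "grip": the closure in counts, from 0 (fully open) to 255 (shut); "xyz": the shift along the tool's x, y, z in mm, a list of three; "rotation": the turn, a rotation vector about the tool's x, y, z in degrees, a list of three. A call has 1 to 5 rows; each row is the pose to reach, as a shift and turn from the pose measured when the call began, along the tool's axes at that moment; what a row does not reach only later rows make up. A row lasts 1/8 s, in which the tool goes at most 62.5 mm and 10.7 degrees, less where a joint would pass 70% of its speed; a pose out of reach is approached as far as the arm can. A call with a gripper value outside its range is refused whole. The fingers move at their own pace and stop on an object; "squeeze" is the grip in N (left out, the last holds). Time passes only in rows, so rows that repeat a pose let the fingers close. It gives the time, the measured TCP pose, the force and the opening at its end, in the units of the state.
- r.read_state(): the state, without advancing time (a new reading comes with each control period).
- viewer.camera(name): name is "side" or "top"; returns a dict with "img" (400x640x3 uint8, blue, green, red), "range_z" (400x640 float32, m along the optical axis (not along the pixel's ray), 0 where there is no reading), "vertical_fov" (degrees; the focal length in pixels is half the picture's height over the tangent of half this angle, whatever the lens; pixels are square), "cx", "cy" (the principal point, pixels), "D" ([k1, k2, p1, p2, k3] as OpenCV has them; the pictures are not rectified), "rvec" (rotation vector, rad) and "tvec" (3), from world to camera coordinates, as OpenCV has them. Camera axes: x right, y down, z forward; pixel columns grow to the right and rows downward; lengths in m; the calibration is good to about 2 mm. A picture is of the moment at which its call begins.
- r.close_job(): hands the job in, once; it reports no verdict.
The state is a dict: "time": time; "joint_positions": joint angles; "joint_vel": joint speeds; "joint_torque": joint torques, N m; "ee_pos": TCP position; "eef_rot": TCP orientation; "ft_force": force on the tool from outside, world axes, zero at the start; "torque": the same for the moment, N m; "width": finger opening in m.
Only numpy, scipy, OpenCV 4.12 (cv2) and the standard library are available. Lean on these libraries where they do the work, as an engineer would, in place of code of your own. Each camera call takes 0.05 s, during which the arm holds its last target.

## Task

Open the battery hatch of the grey controller on the glazing bench: feel along the row of four identical square plates in its flat top with the fingertips, find the one that gives (the concealed catch) and press it fully home, so that the hatch rises by itself. Press gently, do not push or pry at the hatch itself, leave everything else standing where it is, and finish with the hand clear of it all and the hatch open.

Things in the scene. Friction and masses are not known exactly. Their poses are not given: they have to be found in the camera images.
- case: (All sizes in these notes are in mm.) Light grey plastic controller case fixed to the bench, 190 (x) x 360 (y) x 60 high, with a flat level top. Origin: centre of its underside; z up; x runs across it from the plate side (-x, turned towards the robot) to the hatch side (+x). Its near half carries a row of four square insets along y (see plate0..3); its far half carries the battery hatch.
- plate0 (a point): Centre of the top face of inset plate 0, at x -55, y -93, z 58 in the case frame. All four look alike: a darker grey plate 44 x 44 in a square opening 46 x 46, its face 2 below the case top, sides parallel to the case. Three are rigid blanks; one, drawn anew each time and not told by sight, is the concealed catch, which sinks straight down 6 until it meets its stop.
- plate1 (a point): Centre of the top face of inset plate 1, at x -55, y -31, z 58 in the case frame. See plate0.
- plate2 (a point): Centre of the top face of inset plate 2, at x -55, y 31, z 58 in the case frame. See plate0.
- plate3 (a point): Centre of the top face of inset plate 3, at x -55, y 93, z 58 in the case frame. See plate0.
- catch (a joint): How far the concealed catch is pressed in, m: 0 out (face 2 mm below the case top), 0.006 fully home. It has no spring: it resists with a steady 4 to 7 N wherever it is and stays where it is left. Tells nothing of which plate it is until that plate is pressed.
- flap (a joint): Opening angle of the battery hatch, rad: 0 shut and flush, about 0.78 open. It is driven by the catch (130 rad per m of catch travel) and rises as the catch goes in.
- hatch: The battery hatch: light grey plate 238 (y) x 80 (x) x 4, flush in the far half of the case top, hinged along its near edge (next to the plates, 33 beyond their openings); its far edge rises to about 56 above the case top and bares the black battery bay. Origin on the hinge line, 1 beyond the middle of the case, at the height of the case top.
- pot: Bystander, loose, to be left alone: small closed white pot, 34 diameter x 42 tall, standing on the left end of the case top. Origin: centre of its underside.
- test_ring: Bystander, loose, to be left alone: fired clay test ring, 32 outer diameter x 12 high, lying on the right end of the case top. Origin: centre of its underside.
- mug: Bystander, loose, to be left alone: white mug, 84 diameter x 95 tall, standing left of the case. Origin: centre of its underside.
- bowl: Bystander, loose, to be left alone: white bowl, 140 diameter x 55 high, right of the case. Origin: centre of its underside.
- beaker: Bystander, loose, to be left alone: clay beaker, 74 diameter x 100 tall, left of the case. Origin: centre of its underside.
- glaze_jar: Bystander, loose, to be left alone: closed jar, 72 diameter x 100 tall, right of the case. Origin: centre of its underside.
- brush: Bystander, loose, to be left alone: brush lying flat on the bench along the far side of the case. Origin: underside at about the middle of its length.
- spatula: Bystander, loose, to be left alone: spatula lying flat on the bench along the far side of the case. Origin: underside at about the middle of its length.

How it is judged:
On the way:
1. the concealed catch is pressed home (value of joint catch above 0.005 m), for 0.2 s.
At the end, for the whole second after the job is handed in: The catch is pressed in at least 5 of its 6 mm, the hatch stands open (over 0.6 rad) and still, and every bystander is within 30 mm of where it began (value of joint catch above 0.005 m and value of joint flap above 0.6 rad and velocity of joint flap below 0.05 rad/s and distance of each of pot, test_ring, mug, bowl, beaker, glaze_jar, brush, spatula from where it was at the start of the episode below 0.03 m); the robot touches nothing.
It fails at once if a loose thing is moved, carried or knocked away (over 30 mm) (distance of any of pot, test_ring, mug, bowl, beaker, glaze_jar, brush, spatula from where it was at the start of the episode above 0.03 m).
It fails at once if the hatch is pushed or pried directly (over 3 N) (contact force between any of the fingers, the arm and hatch above 3 N).
It fails at once if something is pressed hard (over 60 N) (contact force between the fingers and anything else above 60 N).
It also fails if it takes over 48 s, if anything falls off the work surface, if the arm or the gripper's body presses on something with over 40 N, if the wrist force passes 120 N, or if a joint passes its speed limit or range.

## Working session

There is one attempt and no reset: what is moved stays moved. The work goes in short steps, Python scripts to look and compute and a tool call to move; the robot and the scene stay as the last step left them, time stands still between calls to the robot, and variables do not carry over. Pictures are saved under pics/ and viewed, and the job is handed in when it is done.

Besides the shell and the picture viewer there is one more tool, called after "Call:" as name(argument=value, ...) on one line, values as JSON. apply_moves: Moves the arm, as the interface text tells. Its arguments: {"type":"object","properties":{"increments":{"type":"array","items":{"type":"object","properties":{"grip":{"type":"number"},"xyz":{"type":"array","items":{"type":"number"}},"rotation":{"type":"array","items":{"type":"number"}}}}},"squeeze":{"type":"number"}},"required":["increments"]}

```bash
mkdir -p pics; ls
python3 - <<'E'
from bench import r, viewer
import cv2,numpy as np
s=r.read_state()
for k,v in s.items(): print(k,np.round(v,4))
for n in("side","top"):
    c=viewer.camera(n); cv2.imwrite(f"pics/{n}0.png",c["img"]); np.savez(f"{n}0.npz",**c)
    print(n,c["vertical_fov"],c["cx"],c["cy"],c["D"],c["rvec"],c["tvec"])
E
```

```text
pics
time 0.0
joint_positions [-1.2966  0.3328 -0.0647  1.461   0.0216  1.3499 -0.0885]
joint_vel [ 0.0011 -0.0005 -0.0013 -0.0018  0.     -0.0009 -0.0002]
joint_torque [ 7.00000e-04 -6.23264e+01  2.48000e-02 -3.89884e+01 -6.15000e-02
  4.00000e-02  1.00000e-04]
ee_pos [0.1827 0.5973 0.2298]
eef_rot [ 8.039e-01  5.948e-01 -5.000e-04  4.000e-04]
ft_force [-0.2894 -0.8047  0.9134]
torque [-0.0098 -0.0036  0.0558]
width 0.0872
side 53.43088905442268 315.70719217670745 202.2231560701435 [0.01439364 0.         0.         0.         0.        ] [ 2.17135305 -0.53650512  0.29627974] [-0.5366259   0.22436419  0.84868892]
top 50.68626661855481 315.98648095915667 201.47309077126982 [-0.03583361  0.          0.          0.          0.        ] [ 2.125945   -2.10534093  0.19179624] [-0.01165175  0.63588809  1.15858158]
```

View pics/side0.png

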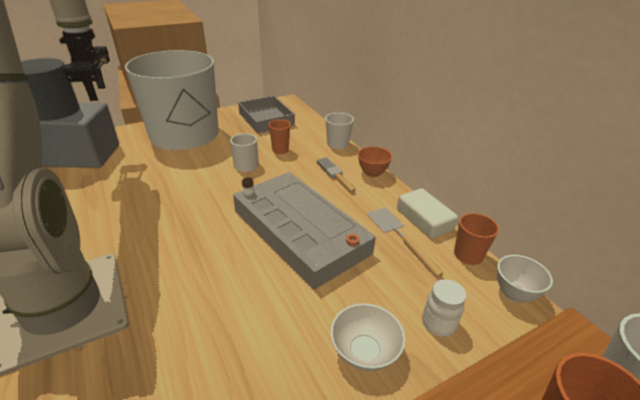

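View pics/top0.png

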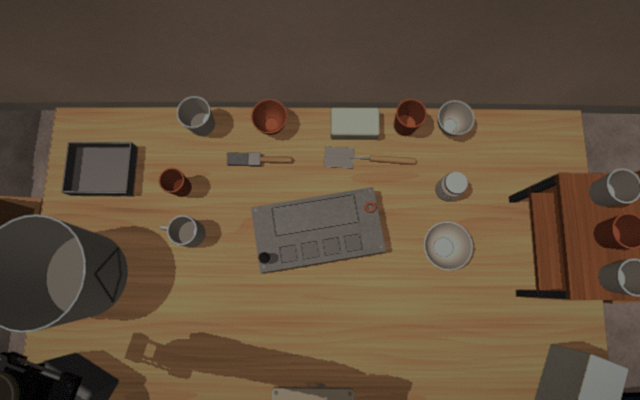

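The side view shows the case at about (300,225). In the top view the plates are at about (288,253), (310,250), (331,246) and (353,243), the pot is at (265,258) and the ring at (371,208). Next I'll measure them.

```bash
cat > h.py <<'E'
import cv2,numpy as np
def K(c):
    f=200/np.tan(np.radians(float(c["vertical_fov"]))/2)
    return np.array([[f,0,float(c["cx"])],[0,f,float(c["cy"])],[0,0,1]])
def ray(c,uv,z):
    uv=np.array(uv,float).reshape(-1,1,2)
    n=cv2.undistortPoints(uv,K(c),np.array(c["D"],float)).reshape(-1,2)
    R=cv2.Rodrigues(np.array(c["rvec"],float))[0]; t=np.array(c["tvec"],float).reshape(3)
    o=-R.T@t; d=np.c_[n,np.ones(len(n))]@R
    return o+d*((z-o[2])/d[:,2])[:,None]
def proj(c,p):
    return cv2.projectPoints(np.array(p,float).reshape(-1,1,3),np.array(c["rvec"],float),np.array(c["tvec"],float),K(c),np.array(c["D"],float))[0].reshape(-1,2)
E
python3 - <<'E'
from h import *
c=np.load("top0.npz")
im=c["img"]; x0,y0=240,175
crop=im[175:285,240:395]
cv2.imwrite("pics/topcrop.png",cv2.resize(np.clip(crop*1.8,0,255).astype(np.uint8),None,fx=5,fy=5,interpolation=cv2.INTER_CUBIC))
# top of case by height
R=cv2.Rodrigues(c["rvec"])[0]
v,u=np.mgrid[0:400,0:640]
n=cv2.undistortPoints(np.stack([u,v],-1).reshape(-1,1,2).astype(float),K(c),c["D"]).reshape(400,640,2)
z=c["range_z"]; P=(np.dstack([n,np.ones((400,640))])*z[...,None]-c["tvec"].reshape(3))@R
m=((P[...,2]>.045)&(P[...,2]<.075)&(z>0)).astype(np.uint8)
k,l,s,ce=cv2.connectedComponentsWithStats(m)
i=l[228,320]; print(s[i],ce[i])
mm=(l==i); print("z med",np.median(P[mm][:,2]))
pts=P[mm][:,:2].astype(np.float32)
rc=cv2.minAreaRect(pts); print(rc); 
print(np.round(cv2.boxPoints(rc),4))
# dark pixels etc
for h in(0.045,):
  for j in range(1,k):
    if s[j][4]>30: print(j,s[j],np.round(np.median(P[l==j],0),3))
E
```

```text
[     0      0    640    400 238637] [320.4988581  201.56294288]
z med -0.0009368338781217707
((0.6149882674217224, 0.012339949607849121), (3.323139190673828, 1.3648250102996826), 89.57622528076172)
[[-0.0797 -1.6441]
 [ 1.2851 -1.6542]
 [ 1.3097  1.6688]
 [-0.0551  1.6789]]
1 [   0    1  640   13 3756] [ 1.278 -0.015  0.06 ]
2 [251  99  37  35 364] [0.921 0.144 0.064]
3 [181 101  28  24 194] [0.928 0.387 0.06 ]
4 [438 101  36  35 391] [ 0.912 -0.431  0.063]
5 [397 103  26  21 157] [ 0.926 -0.296  0.061]
6 [ 330  108   50   28 1231] [ 0.888 -0.118  0.049]
8 [189 113  24  20  90] [0.86  0.331 0.06 ]
11 [395 119  26  14  71] [ 0.86  -0.263  0.062]
12 [ 61 141  71  53 389] [0.723 0.674 0.048]
13 [100 142  19   2  34] [0.816 0.629 0.048]
14 [163 171  19  20 114] [0.705 0.433 0.06 ]
15 [439 174  24  25 142] [ 0.668 -0.376  0.065]
16 [173 176  16  19  61] [0.673 0.381 0.059]
17 [ 251  187  135   86 8090] [ 0.556 -0.012  0.059]
18 [515 191  11   9  48] [ 0.656 -0.592  0.059]
21 [170 218  19  25 104] [0.559 0.401 0.061]
24 [185 219  17  28  88] [0.53  0.333 0.059]
25 [424 222  49  49 385] [ 0.518 -0.403  0.052]
28 [ 29 231  44  88 687] [0.42  0.785 0.061]
31 [ 98 234  17  18  51] [0.509 0.589 0.062]
36 [114 268   5  20  34] [0.416 0.553 0.069]
42 [522 290   7   8  39] [ 0.381 -0.591  0.061]
43 [ 89 298  22  19  67] [0.33  0.587 0.062]
47 [542 346  23  54 358] [ 0.169 -0.653  0.06 ]
48 [ 63 354  51  46 345] [0.154 0.598 0.06 ]
```

View pics/topcrop.png

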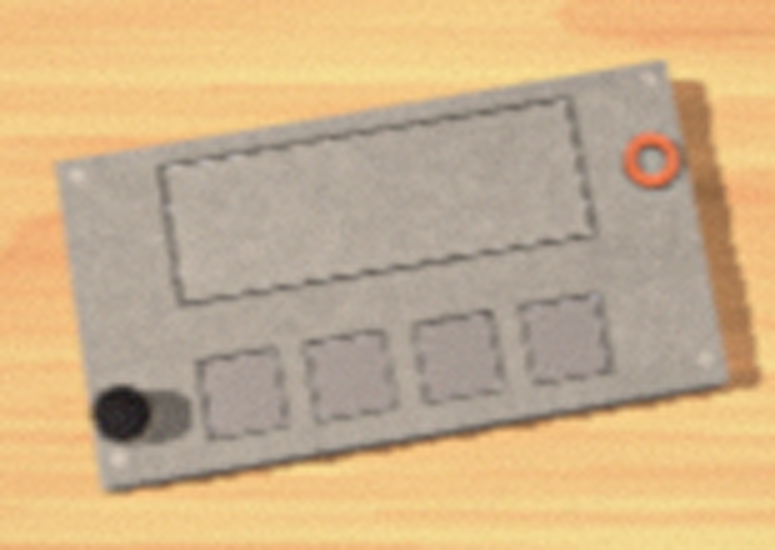

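Crop (5x, offset 240,175): plate centres are near (243,394), (352,377), (459,357) and (567,338). The hatch outline is (162,165)-(575,98)-(595,237)-(182,302), with the pot lid at (122,412) and the ring at (651,160).

Run:
```python
from h import *
c=np.load("top0.npz"); s=np.load("side0.npz")
f=lambda a:np.array(a,float)/5+[240-.4,175-.4]
pl=ray(c,f([[567,338],[459,357],[352,377],[243,394]]),.058)
print(np.round(pl,4)); d=pl[3]-pl[0]; print("len",np.linalg.norm(d)); 
h=ray(c,f([[162,165],[575,98],[595,237],[182,302]]),.06); print("hatch",np.round(h,4))
co=ray(c,f([[58,162],[665,62]]),.06);print("corners",np.round(co,4),np.linalg.norm(co[0]-co[1]))
yd=(h[0]-h[1]+h[3]-h[2])/2; print("angle plates",np.arctan2(-d[0],d[1]),"hatch",np.arctan2(-yd[0],yd[1]),"edge",np.arctan2(-(co[0]-co[1])[0],(co[0]-co[1])[1]))
th=np.mean([np.arctan2(-d[0],d[1]),np.arctan2(-yd[0],yd[1])])
ex=np.array([np.cos(th),np.sin(th)]);ey=np.array([-ex[1],ex[0]])
o1=pl[:,:2].mean(0)+.055*ex; o2=h[:,:2].mean(0)-.041*ex
print("origin",o1,o2,th)
o=(o1+o2)/2
tr=lambda x,y,z:[*(o+x*ex+y*ey),z]
for i,y in enumerate([-.093,-.031,.031,.093]): print(i,np.round(tr(-.055,y,.058),4))
T=[tr(x+a,y+b,.06) for x,y in[(-.055,q) for q in(-.093,-.031,.031,.093)] for a in(-.023,.023) for b in(-.023,.023)]+[tr(a,b,.06) for a in(-.095,.095) for b in(-.18,.18)]
for n,q in(("top",c),("side",s)):
    b=cv2.resize(np.clip(q["img"]*1.5,0,255).astype(np.uint8),None,fx=5,fy=5)
    for p in proj(q,T): cv2.circle(b,tuple(int(v*5+2) for v in p),5,(0,0,255),1)
    m=proj(q,T).mean(0)*5; x,y=int(m[0]-400),int(m[1]-300)
    cv2.imwrite(f"pics/ov_{n}.png",b[y:y+600,x:x+800])
pot=ray(c,f([[122,412]]),.102);ring=ray(c,f([[651,160]]),.07);print(pot,ring)
for n,p in(("pot",pot),("ring",ring)): print(n,(p[0,:2]-o)@ex,(p[0,:2]-o)@ey)
```

```text
[[ 0.5196 -0.1119  0.058 ]
 [ 0.5082 -0.0505  0.058 ]
 [ 0.4963  0.01    0.058 ]
 [ 0.4861  0.0717  0.058 ]]
len 0.18658557701320008
hatch [[ 0.6171  0.1214  0.06  ]
 [ 0.6587 -0.1172  0.06  ]
 [ 0.5774 -0.1281  0.06  ]
 [ 0.5378  0.1075  0.06  ]]
corners [[ 0.6183  0.1817  0.06  ]
 [ 0.6805 -0.1697  0.06  ]] 0.35679709777061963
angle plates 0.18062862782017614 hatch 0.1695859409099883 edge 0.17532360927511823
origin [ 0.55671901 -0.0105926 ] [ 0.55736076 -0.01122332] 0.17510728436508222
0 [ 0.5191 -0.1121  0.058 ]
1 [ 0.5083 -0.051   0.058 ]
2 [0.4975 0.01   0.058 ]
3 [0.4867 0.0711 0.058 ]
[[0.47256041 0.13415222 0.102     ]] [[ 0.62067074 -0.15954265  0.07      ]]
pot -0.05791612508105398 0.15755938598489794
ring 0.03676359074316752 -0.157447118308557
```

View pics/ov_top.png

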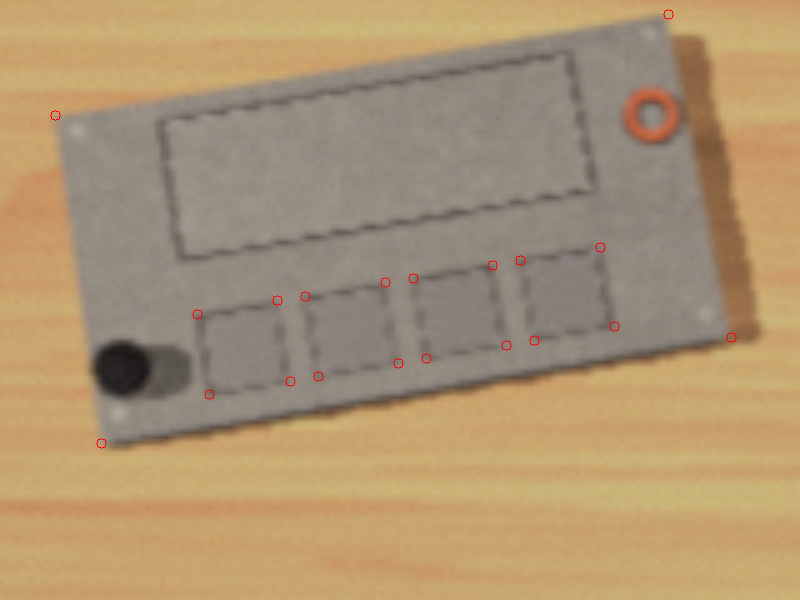

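View pics/ov_side.png

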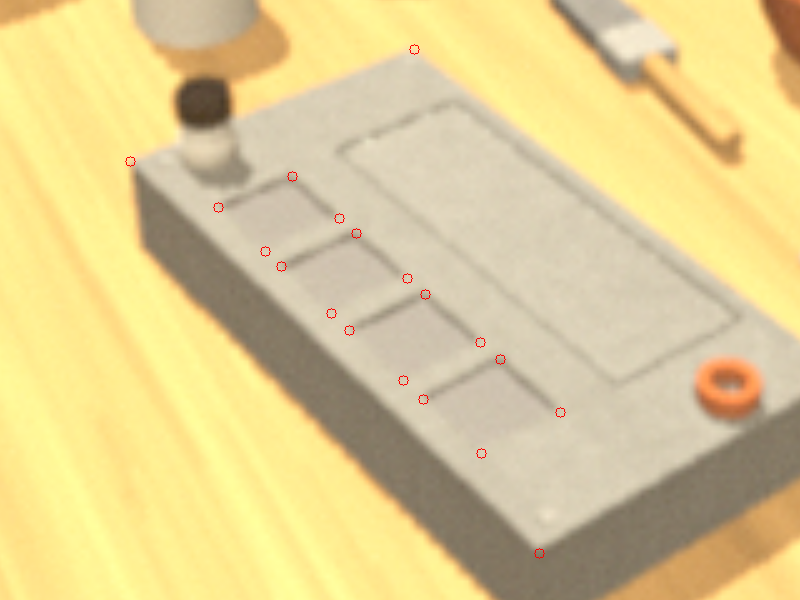

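```bash
cat > d.py <<'E'
import sys,numpy as np
from bench import r
from scipy.spatial.transform import Rotation as Ro
# target case-frame plate index (float y mm ok), TCP z
s=r.read_state(); Rm=Ro.from_quat(s["eef_rot"])
th=.1751;o=np.array([.5570,-.0109]);ex=np.array([np.cos(th),np.sin(th)]);ey=np.array([-ex[1],ex[0]])
i=float(sys.argv[1]); z=float(sys.argv[2])
t=np.array([*(o-.055*ex+(-.093+.062*i)*ey),z])
Rt=Ro.from_matrix(np.c_[[*ey,0],np.cross([0,0,-1],[*ey,0]),[0,0,-1]])
print("t",s["time"],"pos",np.round(s["ee_pos"],4),"F",np.round(s["ft_force"],2),"w",s["width"],"q",np.round(s["joint_positions"],2))
print("dxyz tool mm",np.round(Rm.inv().apply(t-s["ee_pos"])*1e3,1),"rot deg",np.round(np.degrees((Rm.inv()*Rt).as_rotvec()),1))
E
python3 d.py 3 .16
```

```text
t 0.1 pos [0.1827 0.5973 0.2298] F [-0.5  -0.25  0.63] w 0.08729988859676056 q [-1.3   0.33 -0.06  1.46  0.02  1.35 -0.09]
dxyz tool mm [-414.3  444.5   70.4] rot deg [ -0.    0.1 -27. ]
```

Call:
apply_moves(increments=[{"grip": 255, "xyz": [-25, 27, 0], "rotation": [0, 0, -6]}, {"grip": 255, "xyz": [-55, 60, 0], "rotation": [0, 0, -12]}, {"grip": 255, "xyz": [-85, 92, 0], "rotation": [0, 0, -18]}, {"grip": 255, "xyz": [-115, 124, 0], "rotation": [0, 0, -24]}, {"grip": 255, "xyz": [-145, 156, 0], "rotation": [0, 0, -27]}], squeeze=10)

```text
time: 0.72
ee_pos: [0.29, 0.4115, 0.2297]
eef_rot: [0.642, 0.767, -0.001, 0.0]
ft_force: [0.9, 0.6, -0.0]
width: 0.045
```

```bash
python3 d.py 3 .16
```

```text
t 0.725 pos [0.29   0.4115 0.2297] F [ 0.91  0.63 -0.  ] w 0.045018191791602505 q [-1.04  0.07 -0.01  1.78  0.    1.3   0.7 ]
dxyz tool mm [-369.6  133.7   70.2] rot deg [-0.   0.1  0.1]
```

Call:
apply_moves(increments=[{"grip": 255, "xyz": [-40, 15, 0]}, {"grip": 255, "xyz": [-80, 29, 0]}, {"grip": 255, "xyz": [-120, 43, 0]}, {"grip": 255, "xyz": [-160, 58, 0]}, {"grip": 255, "xyz": [-200, 72, 0]}])

```text
$.increments[0]: bad value
```

```bash
python3 d.py 3 .16
```

```text
t 0.725 pos [0.29   0.4115 0.2297] F [ 0.91  0.63 -0.  ] w 0.045018191791602505 q [-1.04  0.07 -0.01  1.78  0.    1.3   0.7 ]
dxyz tool mm [-369.6  133.7   70.2] rot deg [-0.   0.1  0.1]
```

Call:
apply_moves(increments=[{"grip": 255, "xyz": [-40, 15, 0], "rotation": [0, 0, 0]}, {"grip": 255, "xyz": [-80, 29, 0], "rotation": [0, 0, 0]}, {"grip": 255, "xyz": [-120, 43, 0], "rotation": [0, 0, 0]}, {"grip": 255, "xyz": [-160, 58, 0], "rotation": [0, 0, 0]}, {"grip": 255, "xyz": [-200, 72, 0], "rotation": [0, 0, 0]}])

```text
time: 1.35
ee_pos: [0.3965, 0.2259, 0.2298]
eef_rot: [0.642, 0.767, -0.001, 0.0]
ft_force: [0.3, 0.9, -0.8]
width: 0.0013
```

```bash
python3 d.py 3 .16
```

```text
t 1.35 pos [0.3965 0.2259 0.2298] F [ 0.33  0.94 -0.8 ] w 0.0012946858926679012 q [-0.82 -0.05  0.19  1.89  0.01  1.3   1.12]
dxyz tool mm [-168.2   61.6   70. ] rot deg [-0.1  0.1  0.1]
```

Call:
apply_moves(increments=[{"grip": 255, "xyz": [-40, 15, 0], "rotation": [0, 0, 0]}, {"grip": 255, "xyz": [-80, 29, 0], "rotation": [0, 0, 0]}, {"grip": 255, "xyz": [-120, 44, 0], "rotation": [0, 0, 0]}, {"grip": 255, "xyz": [-150, 56, 0], "rotation": [0, 0, 0]}, {"grip": 255, "xyz": [-168, 62, 0], "rotation": [0, 0, 0]}])

```text
time: 1.98
ee_pos: [0.4875, 0.0697, 0.2298]
eef_rot: [0.643, 0.766, -0.001, 0.0]
ft_force: [-0.7, 0.0, -0.7]
width: 0.0003
```

```bash
python3 - <<'E'
from bench import viewer
import cv2,numpy as np
for n in("side","top"):
    c=viewer.camera(n); cv2.imwrite(f"pics/{n}1.png",np.clip(c["img"]*1.4,0,255).astype(np.uint8))
E
python3 d.py 3 .09
```

```text
t 2.075 pos [0.4875 0.0694 0.2298] F [-0.45  0.09  0.43] w 0.00048600066739771543 q [-0.63  0.03  0.41  1.82 -0.01  1.3   1.52]
dxyz tool mm [  2.2  -0.3 139.8] rot deg [-0.1  0.1 -0.1]
```

View pics/side1.png

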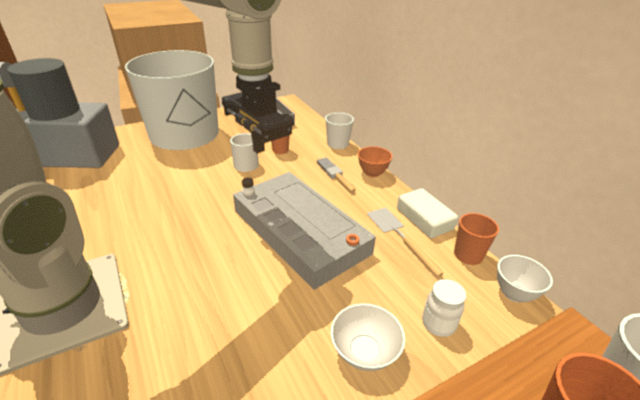

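View pics/top1.png

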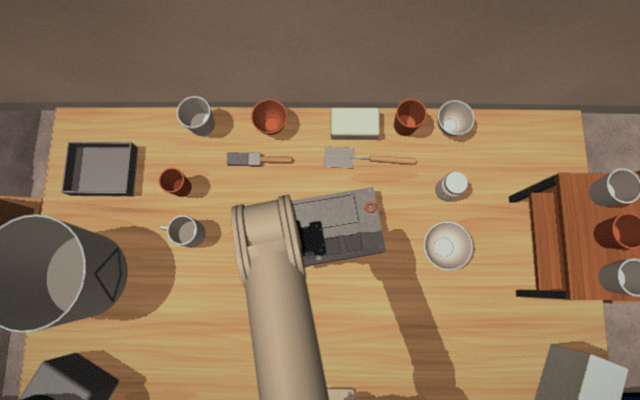

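The side view shows the gripper vertical above the left end of the case, with its long axis along the case. In the top view the body shows at about (312,240) and nothing has been disturbed. Now descending to 24 mm above plate 3.

Call:
apply_moves(increments=[{"grip": 255, "xyz": [2, 0, 40], "rotation": [0, 0, 0]}, {"grip": 255, "xyz": [2, 0, 80], "rotation": [0, 0, 0]}, {"grip": 255, "xyz": [2, 0, 115], "rotation": [0, 0, 0]}, {"grip": 255, "xyz": [2, 0, 140], "rotation": [0, 0, 0]}, {"grip": 255, "xyz": [2, 0, 142], "rotation": [0, 0, 0]}])

```text
time: 2.7
ee_pos: [0.4853, 0.0717, 0.0862]
eef_rot: [0.643, 0.766, -0.003, -0.001]
ft_force: [1.1, 0.1, 0.5]
width: 0.0005
```

```bash
python3 - <<'E'
from bench import viewer
import cv2,numpy as np
c=viewer.camera("side"); cv2.imwrite("pics/side2.png",cv2.resize(np.clip(c["img"][80:300,170:440]*1.4,0,255).astype(np.uint8),None,fx=2.7,fy=2.7))
E
python3 d.py 3 .066
```

```text
t 2.75 pos [0.4862 0.0717 0.0873] F [-0.38  0.63 -0.58] w 0.0002858540260611326 q [-0.61  0.18  0.4   1.99 -0.08  0.99  1.58]
dxyz tool mm [-0.6  0.4 21.3] rot deg [-0.2  0.1 -0. ]
```

View pics/side2.png

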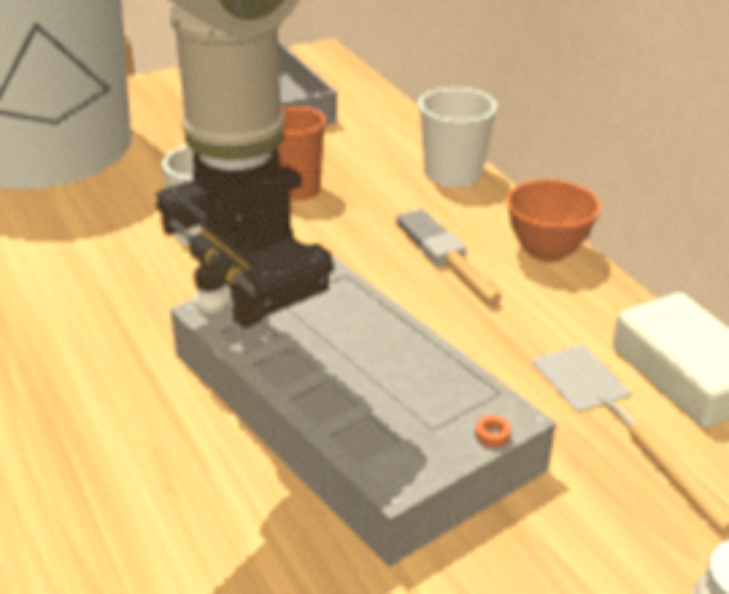

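The gripper is over plate 3, with the pot at (210,290) clear below the body. I'll go down slowly from here.

Call:
apply_moves(increments=[{"grip": 255, "xyz": [0, 0, 8], "rotation": [0, 0, 0]}, {"grip": 255, "xyz": [0, 0, 13], "rotation": [0, 0, 0]}, {"grip": 255, "xyz": [0, 0, 17], "rotation": [0, 0, 0]}, {"grip": 255, "xyz": [0, 0, 17], "rotation": [0, 0, 0]}])

```text
time: 3.25
ee_pos: [0.4861, 0.0716, 0.0702]
eef_rot: [0.643, 0.766, -0.002, -0.0]
ft_force: [0.1, 0.0, -0.8]
width: 0.0004
```

Call:
apply_moves(increments=[{"grip": 255, "xyz": [0, 0, 1.5], "rotation": [0, 0, 0]}, {"grip": 255, "xyz": [0, 0, 2.5], "rotation": [0, 0, 0]}])

```text
time: 3.5
ee_pos: [0.4862, 0.0716, 0.0677]
eef_rot: [0.643, 0.766, -0.002, -0.0]
ft_force: [0.2, -0.7, -0.7]
width: 0.0005
```

Call:
apply_moves(increments=[{"grip": 255, "xyz": [0, 0, 1], "rotation": [0, 0, 0]}, {"grip": 255, "xyz": [0, 0, 1], "rotation": [0, 0, 0]}])

```text
time: 3.75
ee_pos: [0.4861, 0.0715, 0.0667]
eef_rot: [0.643, 0.766, -0.002, -0.0]
ft_force: [-0.6, 0.8, 0.2]
width: 0.0002
```

Call:
apply_moves(increments=[{"grip": 255, "xyz": [0, 0, 0.7], "rotation": [0, 0, 0]}, {"grip": 255, "xyz": [0, 0, 0.7], "rotation": [0, 0, 0]}])

```text
time: 4.0
ee_pos: [0.4862, 0.0715, 0.0665]
eef_rot: [0.643, 0.766, -0.002, -0.0]
ft_force: [-3.1, -0.7, 7.6]
width: 0.0005
```

Call:
apply_moves(increments=[{"grip": 255, "xyz": [0, 0, 0.7], "rotation": [0, 0, 0]}, {"grip": 255, "xyz": [0, 0, 0.7], "rotation": [0, 0, 0]}])

```text
time: 4.25
ee_pos: [0.4862, 0.0716, 0.0664]
eef_rot: [0.643, 0.766, -0.002, -0.0]
ft_force: [-4.7, -0.5, 10.2]
width: 0.0004
```

Call:
apply_moves(increments=[{"grip": 255, "xyz": [0, 0, 1.3], "rotation": [0, 0, 0]}, {"grip": 255, "xyz": [0, 0, 1.3], "rotation": [0, 0, 0]}])

```text
time: 4.5
ee_pos: [0.4863, 0.0715, 0.0664]
eef_rot: [0.643, 0.766, -0.002, -0.001]
ft_force: [-8.6, -1.3, 19.3]
width: 0.0004
```

Plate 3 is rigid: 19 N with no movement at TCP z 0.0664. On to plate 2.

Call:
apply_moves(increments=[{"grip": 255, "xyz": [0, 0, -15], "rotation": [0, 0, 0]}, {"grip": 255, "xyz": [-30, 0, -15], "rotation": [0, 0, 0]}, {"grip": 255, "xyz": [-62, 0, -15], "rotation": [0, 0, 0]}, {"grip": 255, "xyz": [-62, 0, -10], "rotation": [0, 0, 0]}, {"grip": 255, "xyz": [-62, 0, -4], "rotation": [0, 0, 0]}])

```text
time: 5.12
ee_pos: [0.4971, 0.0112, 0.0705]
eef_rot: [0.643, 0.766, -0.001, -0.001]
ft_force: [0.4, -0.2, -0.5]
width: 0.0004
```

```bash
python3 d.py 2 .0664
```

```text
t 5.125 pos [0.4971 0.0112 0.0705] F [ 0.39 -0.2  -0.46] w 0.0004378343002322307 q [-0.52  0.22  0.45  1.99 -0.12  0.96  1.73]
dxyz tool mm [-1.2  0.2  4.1] rot deg [-0.2  0.  -0.1]
```

Call:
apply_moves(increments=[{"grip": 255, "xyz": [-1, 0, 2], "rotation": [0, 0, 0]}, {"grip": 255, "xyz": [-1, 0, 3.5], "rotation": [0, 0, 0]}, {"grip": 255, "xyz": [-1, 0, 4.3], "rotation": [0, 0, 0]}, {"grip": 255, "xyz": [-1, 0, 5], "rotation": [0, 0, 0]}, {"grip": 255, "xyz": [-1, 0, 5], "rotation": [0, 0, 0]}])

```text
time: 5.75
ee_pos: [0.4972, 0.0108, 0.0664]
eef_rot: [0.643, 0.766, -0.001, -0.001]
ft_force: [-6.3, 1.1, 14.4]
width: 0.0005
```

Plate 2 is also rigid, at 14 N. On to plate 1.

Call:
apply_moves(increments=[{"grip": 255, "xyz": [0, 0, -15], "rotation": [0, 0, 0]}, {"grip": 255, "xyz": [-30, 0, -15], "rotation": [0, 0, 0]}, {"grip": 255, "xyz": [-62, 0, -15], "rotation": [0, 0, 0]}, {"grip": 255, "xyz": [-62, 0, -10], "rotation": [0, 0, 0]}, {"grip": 255, "xyz": [-62, 0, -4], "rotation": [0, 0, 0]}])

```text
time: 6.38
ee_pos: [0.5082, -0.0496, 0.0705]
eef_rot: [0.643, 0.766, -0.001, -0.001]
ft_force: [-0.2, 0.9, -0.6]
width: 0.0004
```

```bash
python3 d.py 1 .0664
```

```text
t 6.375 pos [ 0.5082 -0.0496  0.0705] F [-0.18  0.88 -0.58] w 0.00037054559083088195 q [-0.42  0.25  0.48  1.96 -0.14  0.96  1.88]
dxyz tool mm [-1.4 -0.2  4.1] rot deg [-0.2 -0.  -0. ]
```

Call:
apply_moves(increments=[{"grip": 255, "xyz": [-1, 0, 2], "rotation": [0, 0, 0]}, {"grip": 255, "xyz": [-1, 0, 3.5], "rotation": [0, 0, 0]}, {"grip": 255, "xyz": [-1, 0, 4.3], "rotation": [0, 0, 0]}, {"grip": 255, "xyz": [-1, 0, 5], "rotation": [0, 0, 0]}, {"grip": 255, "xyz": [-1, 0, 5], "rotation": [0, 0, 0]}])

```text
time: 7.0
ee_pos: [0.5084, -0.0501, 0.0665]
eef_rot: [0.643, 0.766, -0.0, -0.002]
ft_force: [-6.7, 2.0, 13.2]
width: 0.0004
```

Plate 1 is rigid at 13 N, so plate 0 should be the catch.

Call:
apply_moves(increments=[{"grip": 255, "xyz": [0, 0, -15], "rotation": [0, 0, 0]}, {"grip": 255, "xyz": [-30, 0, -15], "rotation": [0, 0, 0]}, {"grip": 255, "xyz": [-63, 0, -15], "rotation": [0, 0, 0]}, {"grip": 255, "xyz": [-63, 0, -10], "rotation": [0, 0, 0]}, {"grip": 255, "xyz": [-63, 0, -4], "rotation": [0, 0, 0]}])

```text
time: 7.62
ee_pos: [0.5195, -0.1114, 0.0704]
eef_rot: [0.642, 0.766, -0.0, -0.002]
ft_force: [-0.2, 0.6, -0.6]
width: 0.0002
```

```bash
python3 d.py 0 .0664
```

```text
t 7.625 pos [ 0.5195 -0.1114  0.0704] F [-0.2   0.58 -0.61] w 0.00022183176435878544 q [-0.32  0.3   0.52  1.91 -0.18  0.98  2.02]
dxyz tool mm [-0.5 -0.6  4. ] rot deg [-0.1 -0.1  0. ]
```

Call:
apply_moves(increments=[{"grip": 255, "xyz": [-0.5, -0.5, 2], "rotation": [0, 0, 0]}, {"grip": 255, "xyz": [-0.5, -0.5, 3.5], "rotation": [0, 0, 0]}, {"grip": 255, "xyz": [-0.5, -0.5, 4.3], "rotation": [0, 0, 0]}, {"grip": 255, "xyz": [-0.5, -0.5, 5], "rotation": [0, 0, 0]}, {"grip": 255, "xyz": [-0.5, -0.5, 5.5], "rotation": [0, 0, 0]}])

```text
time: 8.25
ee_pos: [0.5192, -0.1114, 0.0653]
eef_rot: [0.642, 0.766, 0.0, -0.002]
ft_force: [-2.3, 2.3, 5.8]
width: 0.0003
```

It gives: the plate has sunk 1 mm at about 6 N. Pressing on gently.

Call:
apply_moves(increments=[{"grip": 255, "xyz": [0, 0, 1], "rotation": [0, 0, 0]}, {"grip": 255, "xyz": [0, 0, 2], "rotation": [0, 0, 0]}, {"grip": 255, "xyz": [0, 0, 3], "rotation": [0, 0, 0]}, {"grip": 255, "xyz": [0, 0, 3.5], "rotation": [0, 0, 0]}])

```text
time: 8.75
ee_pos: [0.5192, -0.1113, 0.0622]
eef_rot: [0.642, 0.767, 0.0, -0.002]
ft_force: [-1.9, 0.6, 4.9]
width: 0.0008
```

```bash
python3 - <<'E'
from bench import viewer
import cv2,numpy as np
c=viewer.camera("side"); cv2.imwrite("pics/side3.png",cv2.resize(np.clip(c["img"][100:320,190:460]*1.4,0,255).astype(np.uint8),None,fx=2.7,fy=2.7))
E
python3 d.py 0 .0604
```

```text
t 8.8 pos [ 0.5192 -0.1113  0.0621] F [-2.19  0.79  4.81] w 0.00039538265228495863 q [-0.32  0.32  0.51  1.91 -0.19  0.96  2.03]
dxyz tool mm [-0.7 -0.2  1.7] rot deg [-0.1 -0.2  0. ]
```

View pics/side3.png

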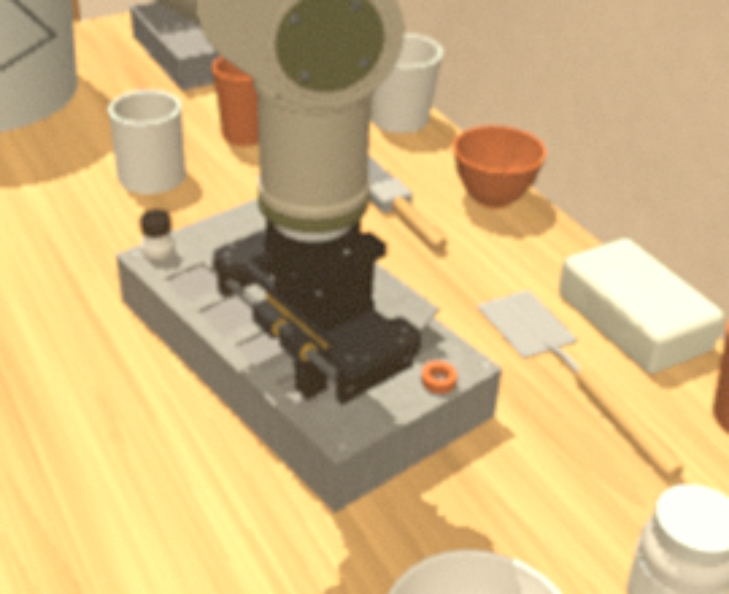

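The hatch is rising behind the gripper, with its edge at about (430,310). The body is clear of both the hatch and the ring (440,375).

Call:
apply_moves(increments=[{"grip": 255, "xyz": [0, 0, 1], "rotation": [0, 0, 0]}, {"grip": 255, "xyz": [0, 0, 1.8], "rotation": [0, 0, 0]}, {"grip": 255, "xyz": [0, 0, 2.4], "rotation": [0, 0, 0]}, {"grip": 255, "xyz": [0, 0, 2.4], "rotation": [0, 0, 0]}])

```text
time: 9.3
ee_pos: [0.5192, -0.1113, 0.0604]
eef_rot: [0.642, 0.766, 0.0, -0.002]
ft_force: [-3.7, 0.4, 8.8]
width: 0.0006
```

Call:
apply_moves(increments=[{"grip": 255, "xyz": [0, 0, 0.8], "rotation": [0, 0, 0]}, {"grip": 255, "xyz": [0, 0, 1], "rotation": [0, 0, 0]}, {"grip": 255, "xyz": [0, 0, 1], "rotation": [0, 0, 0]}])

```text
time: 9.68
ee_pos: [0.5193, -0.1113, 0.0604]
eef_rot: [0.642, 0.766, 0.001, -0.002]
ft_force: [-6.2, 0.4, 13.0]
width: 0.0003
```

Call:
apply_moves(increments=[{"grip": 255, "xyz": [0, 0, 1.4], "rotation": [0, 0, 0]}, {"grip": 255, "xyz": [0, 0, 1.4], "rotation": [0, 0, 0]}, {"grip": 255, "xyz": [0, 0, 1.4], "rotation": [0, 0, 0]}])

```text
time: 10.05
ee_pos: [0.5194, -0.1113, 0.0604]
eef_rot: [0.642, 0.766, 0.001, -0.002]
ft_force: [-7.8, 0.9, 18.3]
width: 0.0005
```

Call:
apply_moves(increments=[{"grip": 255, "xyz": [0, 0, -8], "rotation": [0, 0, 0]}, {"grip": 255, "xyz": [0, 0, -25], "rotation": [0, 0, 0]}, {"grip": 255, "xyz": [0, 0, -60], "rotation": [0, 0, 0]}, {"grip": 255, "xyz": [0, 0, -100], "rotation": [0, 0, 0]}, {"grip": 255, "xyz": [0, 0, -140], "rotation": [0, 0, 0]}])

```text
time: 10.68
ee_pos: [0.5196, -0.112, 0.2026]
eef_rot: [0.642, 0.766, 0.001, -0.002]
ft_force: [0.1, -0.0, -0.1]
width: 0.0004
```

Call:
apply_moves(increments=[{"grip": 255, "xyz": [20, -10, -20], "rotation": [0, 0, 0]}, {"grip": 255, "xyz": [50, -25, -40], "rotation": [0, 0, 0]}, {"grip": 255, "xyz": [90, -40, -40], "rotation": [0, 0, 0]}, {"grip": 255, "xyz": [130, -55, -40], "rotation": [0, 0, 0]}, {"grip": 255, "xyz": [170, -60, -40], "rotation": [0, 0, 0]}])

```text
time: 11.3
ee_pos: [0.4301, 0.0455, 0.2445]
eef_rot: [0.643, 0.766, 0.002, -0.001]
ft_force: [0.5, 1.1, -0.0]
width: 0.0006
```

Call:
apply_moves(increments=[{"grip": 255, "xyz": [40, -10, 0], "rotation": [0, 0, 0]}, {"grip": 255, "xyz": [80, -20, 0], "rotation": [0, 0, 0]}, {"grip": 255, "xyz": [110, -25, 0], "rotation": [0, 0, 0]}, {"grip": 255, "xyz": [120, -25, 0], "rotation": [0, 0, 0]}, {"grip": 255, "xyz": [120, -25, 0], "rotation": [0, 0, 0]}])

```text
time: 11.92
ee_pos: [0.385, 0.159, 0.2454]
eef_rot: [0.643, 0.766, 0.002, -0.001]
ft_force: [-0.9, -0.3, 0.1]
width: 0.0005
```

```bash
python3 - <<'E'
from bench import viewer
import cv2,numpy as np
for n in("side","top"):
    c=viewer.camera(n); cv2.imwrite(f"pics/{n}4.png",np.clip(c["img"]*1.4,0,255).astype(np.uint8)); np.savez(f"{n}4.npz",**c)
E
python3 d.py 0 .0604
```

```text
t 12.025 pos [0.3852 0.1582 0.2452] F [ 0.2  -0.22 -0.05] w 0.0006795157084160024 q [-0.68 -0.16  0.17  1.95  0.02  1.34  1.22]
dxyz tool mm [-290.    85.   183.7] rot deg [ 0.1 -0.2 -0.1]
```

View pics/side4.png

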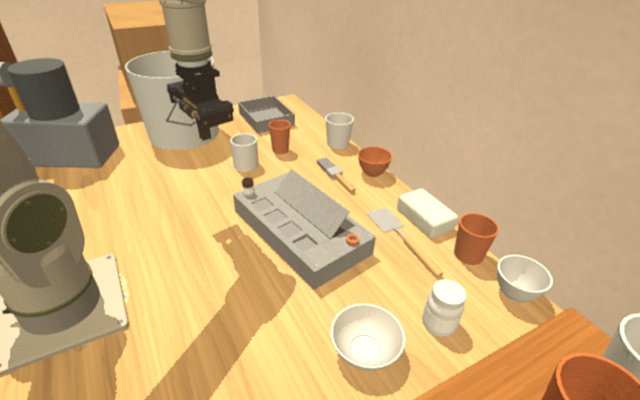

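View pics/top4.png

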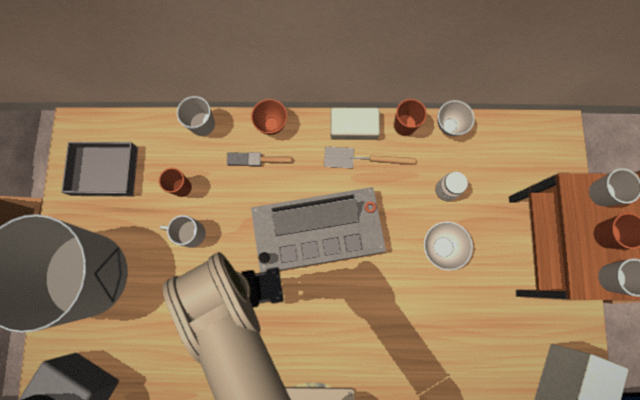

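Both views show the hatch raised (edge near (345,215) side, (318,205) top), plate 0 sunk at side (305,242), and everything else where it was. I'll check the angle from depth and hold still for a moment.

Call:
apply_moves(increments=[{"grip": 255, "xyz": [0, 0, 0], "rotation": [0, 0, 0]}, {"grip": 255, "xyz": [0, 0, 0], "rotation": [0, 0, 0]}, {"grip": 255, "xyz": [0, 0, 0], "rotation": [0, 0, 0]}])

```text
time: 12.4
ee_pos: [0.3853, 0.1579, 0.2452]
eef_rot: [0.643, 0.765, 0.002, -0.001]
ft_force: [-1.1, 0.9, -0.1]
width: 0.0003
```

Run:
```python
from h import *
c=np.load("top4.npz"); R=cv2.Rodrigues(c["rvec"])[0]
v,u=np.mgrid[0:400,0:640]
n=cv2.undistortPoints(np.stack([u,v],-1).reshape(-1,1,2).astype(float),K(c),c["D"]).reshape(400,640,2)
P=((np.dstack([n,np.ones((400,640))])*c["range_z"][...,None]-c["tvec"].reshape(3))@R).reshape(-1,3)
th=.1751;o=np.array([.5570,-.0109]);ex=np.array([np.cos(th),np.sin(th)]);ey=np.array([-ex[1],ex[0]])
x=(P[:,:2]-o)@ex;y=(P[:,:2]-o)@ey
m=(x>.01)&(x<.05)&(abs(y)<.1)
a=np.polyfit(x[m],P[m,2],1); print("hatch rad",np.arctan(a[0]),m.sum(),"max z",P[m,2].max())
d=np.load("top0.npz")["img"].astype(int)-c["img"]
from bench import r; s=r.read_state(); print(s["time"],np.abs(s["joint_vel"]).max())
```

```text
hatch rad 0.7769550151840852 1155 max z 0.1140519655011919
12.4 0.002683387901264978
```

```bash
python3 -c "
from bench import r
print(r.close_job())"
```

```text
the job is handed in; nothing more can be done
None
```

The hatch is open and the job is handed in, at about 12.4 s. `close_job()` gave no verdict.

- **Finding the catch:** With the fingers closed, I pressed the plates in turn. Plates 3, 2 and 1 stayed rigid at 19, 14 and 13 N. Plate 0 gave at about 5–6 N.
- **Pressing it home:** I pressed plate 0 down 6 mm (TCP z 0.0664 to 0.0604 m) onto its stop, where it held at 18 N.
- **Last checks:**
  - The depth image put the hatch at 0.78 rad.
  - The pictures showed the bystanders where they began, judged by eye rather than measured.
  - The hand stood clear in free air with about zero wrist force, and the arm was still.
- **Failures:** One move call was refused because its rows left out the rotation, and nothing moved. No check failed or disagreed.

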